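# Take the bayonet cover off the large dust filter pot

### The job

Open the larger of the two dust filter pots on the jeweller's bench: take its cover by the grip bar, press it down against its spring, twist it a quarter turn to free it from its lugs, and lift it off. Set the cover down flat, bar upwards, in the shallow white tray without dropping it in, and do not touch the smaller pot.

Things in the scene. Friction and masses are not known exactly. Their poses are not given: they have to be found in the camera images.
- cover: Loose aluminium cover, 150 g, locked in the big pot: disc 72 mm wide, 8 thick, two rim ears 16 wide, tips 44 from centre, along own +x/-x; upright grip bar 56 long (x), 14 thick (y), z 8 to 38. Origin: disc underside centre, z up. To free: push down 8+ mm (11 is good, stop at 16; spring 8 N, then 12 N at 11 mm), hold down, turn 90 deg (67-113) either way, lift. Unpressed, notches block it.
- pot: Large filter pot, fixed, grey, 108 mm wide (foot 120), 66 high. Two steel arc flanges on the rim, 6 thick, centred on own +x/-x, reaching 50 deg each way; open gaps at +y/-y. Cover ears start under the flanges' middles (cover x along pot x), leave by the gaps. Origin: underside centre, on the bench, z up. Locked cover's origin is 52 above it; bar top 90, disc top 60. A sprung plate is inside.
- tray: Shallow open white plastic tray, fixed, 160 x 160 mm outside, 14 mm high, walls and floor 5 mm thick (inside 150 x 150 mm). Origin: centre of its underside, on the bench; z up; sides along its own x and y. A cover lying flat in it has its origin 5 mm above the tray's origin.
- small_pot: The smaller filter pot of the same make, fixed, 72 mm across (82 mm at its foot), 70 mm high to the top of its own small grip bar; stays closed and is not to be touched. Origin: centre of its underside, on the bench.
Not all that is in view belongs to the job. What is shaped like the cover but green is not meant. What is shaped like the tray but pink is not meant.

How it is judged:
By the outcome, as a careful person would: the job done as asked, in the order asked, and still so for the second after the job is handed in, with the robot touching nothing.
It also fails if it takes over 51 s, if anything falls off the work surface, if the arm or the gripper's body presses on something with over 40 N, if the wrist force passes 120 N, or if a joint passes its speed limit or range.

### The arm

A 7-joint arm with a two-finger parallel gripper is mounted at the origin on the work surface. World frame = base frame: x ahead of the robot, y to its left, z up, the work surface at z = 0. Lengths are in m, angles in rad, forces in N, time in s.
With the tool pointing down it reaches from about 0.425 to 0.875 m from the base axis. Payload 9.9 kg.
Tool frame: the origin (TCP) lies on the front face of the gripper's body, between the roots of the fingers; the fingertips stand 73 mm ahead of it and the grasp point (between the pads) lies 54 mm ahead of it; z points along the fingers, y is the line along which they close (so a half turn about z gives the same grasp; the last joint's range is limited). The gripper opens to 85 mm and grips with 20 to 120 N. Pads are 22 mm wide; open, the fingers measure 114 mm over their backs; the gripper's body (76 mm by 85 mm) begins 54 mm behind the grasp point. The pads swing forward as they close: fully open they stand 13 mm farther back than shut.
Start: joints at [1.182, 0.576, 0.025, 1.437, -0.015, 1.129, -0.057], TCP at [0.203, -0.644, 0.304] pointing down, gripper open.
Joint ranges: [-2.76, 2.76], [-0.34, 2.15], [-1.52, 1.57], [0.19, 2.46], [-1.09, 4.23], [0.17, 1.99], [-2.82, 2.82]. Speed limits (rad/s): [2.22, 2.22, 3.01, 3.01, 3.14, 3.14, 3.14].

### API

Orientations are given as a rotation vector (axis times angle).
In Python, from rig import monitor, optics, job gives the robot as it stands.
- The arm moves only by the tool step_arm, never from a script. Its argument "targets" is a list of rows, each a list of 3 entries, a list of its own where there are three numbers: the turn, a rotation vector about the tool's x, y, z in degrees, then the shift along the tool's x, y, z in m, then the opening, from 0 (shut) to 1 (fully open). In form: [[[ax, ay, az], [x, y, z], jaw], ...]. A call has exactly 8 rows; each row is the pose to reach, as a shift and turn from the pose commanded when the call began, along the tool's axes at that moment; what a row does not reach only later rows make up. A row lasts 1/8 s, in which the tool goes at most 62.5 mm and 10.7 degrees, less where a joint would pass 70% of its speed; a pose out of reach is approached as far as the arm can. A call with a gripper value outside its range is refused whole. The fingers move at their own pace and stop on an object; the grip force is fixed at half the most. Time passes only in rows, so rows that repeat a pose let the fingers close, or fill a call up. It gives the time, the measured TCP pose, the force, the opening and the grip force at its end, in the units of the state.
- monitor.observe(): the state, without advancing time (a new reading comes with each control period).
- optics.capture(name): name is "scene" or "top" or "wrist"; returns the picture (400x640x3 uint8, red, green, blue); there is no depth.
- optics.calibration(name): a dict with "intrinsics" (3x3 intrinsics, pixels), "R" (3x3) and "t" (3): a world point X has camera coordinates R X + t. Camera axes: x right, y down, z forward; pixel columns grow to the right and rows downward; lengths in m; the calibration is good to about 2 mm. The wrist camera is an equidistant fisheye: a pixel r from the principal point sees the ray r / f radians off the axis. A picture is of the moment at which its call begins: read the wrist's pose just before it. calibration takes no time and is no camera call; for the wrist camera it gives the pose at the moment of the call.
- job.sign_off(): hands the job in; it is judged then, once.
The state is a dict: "time_s": time; "joint_positions": joint angles; "dq": joint speeds; "effort": joint torques, N m; "tool_pos": TCP position; "eef_rot": TCP orientation; "force": force on the tool from outside, world axes, zero at the start; "wrist_torque": the same for the moment, N m; "width": finger opening in m; "grasp_force": force on a finger pad.
Only numpy, scipy, OpenCV 4.12 (cv2) and the standard library are available. Lean on these libraries where they do the work, as an engineer would, in place of code of your own. Each camera call takes 0.05 s, during which the arm holds its last target. There are 200 camera calls.

## Working session

There is one attempt and no reset: what is moved stays moved. The work goes in short steps, Python scripts to look and compute and a tool call to move; the robot and the scene stay as the last step left them, time stands still between calls to the robot, and variables do not carry over. Pictures are saved under pics/ and viewed, at most 10 in all, crops included, and the job is handed in when it is done.

Besides the shell and the picture viewer there is one more tool, called after "Request:" by a JSON object that holds its "op" and its "data", one argument or row to a line. step_arm: Moves the arm, as the interface text tells. Its arguments: {"type":"object","properties":{"targets":{"type":"array"}},"required":["targets"]}

```bash
mkdir -p pics; python3 - <<'E'
from rig import monitor, optics, job
import cv2,numpy as np
s=monitor.observe(); print({k:np.round(v,4).tolist() for k,v in s.items()})
for n in ["scene","top"]:
    c=optics.calibration(n); print(n,np.round(c["intrinsics"],1).tolist(),np.round(c["R"],4).tolist(),np.round(c["t"],4).tolist())
    im=optics.capture(n); cv2.imwrite(f"pics/{n}0.png",im[:,:,::-1])
E
```

```text
{'time_s': 0.0, 'joint_positions': [1.1822, 0.5765, 0.0248, 1.438, -0.015, 1.129, -0.0565], 'dq': [0.0001, -0.001, 0.0002, 0.0011, 0.0001, 0.0011, -0.0006], 'effort': [0.0012, -76.5771, 2.2512, -28.5974, 0.0154, 0.0124, 0.0], 'tool_pos': [0.2025, -0.6435, 0.303], 'eef_rot': [-3.1035, -0.4767, 0.0005], 'force': [-0.0798, 0.3464, -0.2081], 'wrist_torque': [0.0295, 0.0017, -0.0041], 'grasp_force': 0.0, 'width': 0.0854}
scene [[514.0, 0.0, 320.9], [0.0, 514.0, 205.2], [0.0, 0.0, 1.0]] [[0.7097, 0.7044, 0.0074], [0.5983, -0.5972, -0.5343], [-0.372, 0.3836, -0.8453]] [-0.3059, -0.2684, 1.6638]
top [[416.5, 0.0, 314.4], [0.0, 416.5, 203.1], [0.0, 0.0, 1.0]] [[-0.0203, -0.9998, 0.0062], [-0.9893, 0.0192, -0.1448], [0.1447, -0.009, -0.9894]] [-0.022, 0.4494, 1.0157]
```

View pics/top0.png

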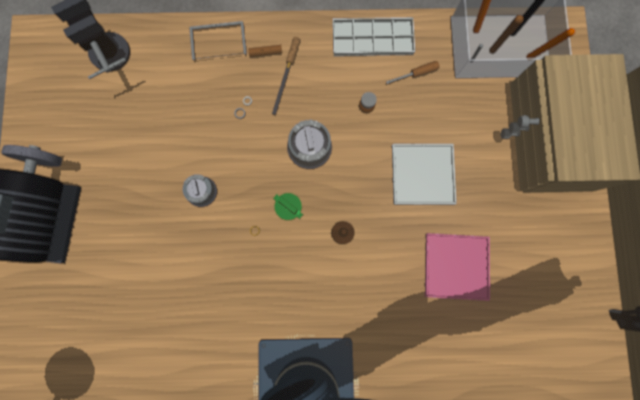

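View pics/scene0.png

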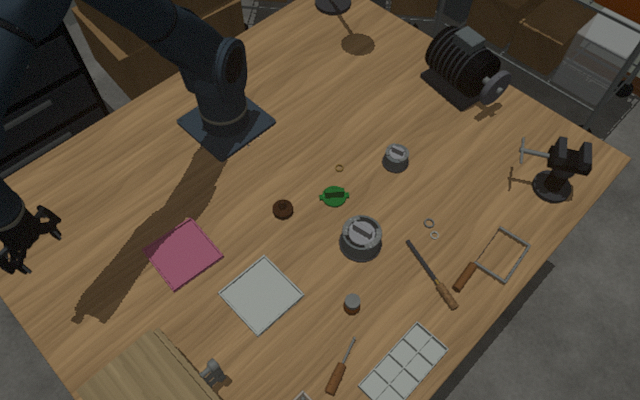

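Candidates in the top view:
- Pots: the large one is at (310,143) and the small one at (199,190). I want the large one because it is the wider.
- Cover-shaped: green at (288,206), a decoy.
- Trays: white at (424,174) is meant, pink at (457,267) is a decoy, and the partitioned box at (373,36) is not a tray.

I'll confirm in an enlarged crop.

```bash
python3 - <<'E'
import cv2,numpy as np
a=cv2.imread("pics/top0.png");b=cv2.imread("pics/scene0.png")
c=lambda im,x,y,w,h,k:cv2.resize(im[y:y+h,x:x+w],None,fx=k,fy=k,interpolation=cv2.INTER_CUBIC)
A=c(a,280,113,60,60,6.5);B=c(b,332,207,60,60,6.5);C=c(a,380,132,92,46,4.25)
C=c(a,380,132,90,84,4.3)[:,:390]
D=c(b,210,248,100,90,3.9)
cv2.imwrite("pics/crop1.png",cv2.resize(np.vstack([np.hstack([A,B]),np.hstack([cv2.resize(C,(390,364)),cv2.resize(D,(390,351))[:351]]) if 0 else np.hstack([cv2.resize(c(a,380,132,90,45,1),(390,195)),cv2.resize(c(a,380,171,90,45,1),(390,195))])]),None,fx=1,fy=1))
E
```

```text
(no output)
```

View pics/crop1.png

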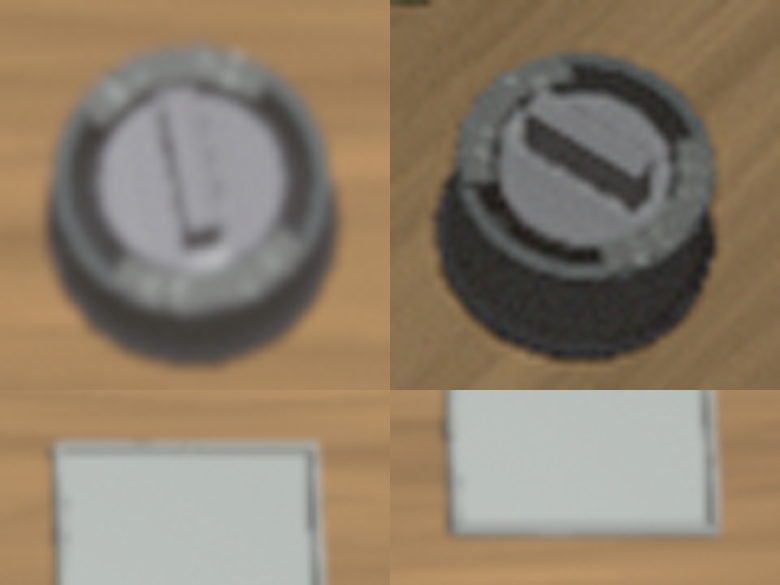

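The crop confirms the large grey pot: it has two flange arcs (top and bottom in the top view), open gaps left and right, and the cover's bar near vertical. The white tray's corners are at about (392,144), (453,144), (394,204) and (456,204).

```bash
cat > h.py <<'E'
import numpy as np
from scipy.spatial.transform import Rotation as Ro
from rig import monitor, optics, job
def ray(n,uv,z):
    c=optics.calibration(n);d=c["R"].T@np.linalg.inv(c["intrinsics"])@[*uv,1];o=-c["R"].T@c["t"]
    return (o+d*(z-o[2])/d[2])[:2]
def rel(p,yaw=None):
    "shift in tool axes from measured pose to world p, and rotation (deg) to tool down with tool y at world angle yaw"
    s=monitor.observe();R=Ro.from_rotvec(s["eef_rot"]);d=R.inv().apply(np.array(p)-s["tool_pos"])
    return d.round(4)
E
python3 - <<'E'
from h import *
print("pot",ray("top",(309.4,140.4),.066),ray("scene",(362.1,232.4),.066))
P=lambda a:(280+a[0]/6.5,113+a[1]/6.5)
Q=lambda a:(332+a[0]/6.5,207+a[1]/6.5)
print("bar top",[ray("top",P(a),z).round(4) for a,z in [((160,100),.06),((187,245),.06),((205,95),.09),((222,230),.09)]])
print("bar sc",[ray("scene",Q(a),.06).round(4) for a in [(140,150),(240,210)]],[ray("scene",Q(a),.09).round(4) for a in [(140,118),(255,180)]])
print("tray",[ray("top",a,.014).round(4) for a in [(392,144),(453.4,144),(393.8,204),(455.7,204)]])
print("small",ray("top",(199,188),.05),"green",ray("top",(288,206),.01))
s=monitor.observe();print(Ro.from_rotvec(s["eef_rot"]).as_matrix().round(3).tolist())
c=optics.calibration("wrist");print(c["intrinsics"]);R=Ro.from_rotvec(s["eef_rot"]).as_matrix();print("cam in tool",R.T@(-c["R"].T@c["t"]-s["tool_pos"]),(c["R"]@R).round(3))
E
```

```text
pot [ 0.60222274 -0.02147904] [ 0.60716173 -0.0220412 ]
bar top [array([ 0.6355, -0.01  ]), array([ 0.5775, -0.0194]), array([ 0.6271, -0.0273]), array([ 0.5747, -0.0326])]
bar sc [array([ 0.5841, -0.0303]), array([ 0.6323, -0.022 ])] [array([ 0.5842, -0.0331]), array([ 0.6364, -0.0215])]
tray [array([ 0.6043, -0.2377]), array([ 0.6013, -0.3989]), array([ 0.4454, -0.2348]), array([ 0.4423, -0.3939])]
small [0.48993252 0.25504435] green [0.4460964  0.03672631]
[[0.954, 0.3, -0.001], [0.3, -0.954, 0.001], [-0.0, -0.001, -1.0]]
[[309.70691629   0.         318.07228952]
 [  0.         309.70691629 196.51112959]
 [  0.           0.           1.        ]]
cam in tool [ 0.07790356  0.00126045 -0.06919234] [[-0.001  1.    -0.001]
 [-0.953 -0.001 -0.302]
 [-0.302  0.001  0.953]]
```

Request:
{"op": "step_arm", "data": {
  "targets": [
    [[0, 0, 1], [0.023, -0.019, 0.001], 0.5],
    [[0, 0, 1], [0.069, -0.057, 0.003], 0.5],
    [[0, 0, 2], [0.116, -0.096, 0.005], 0.5],
    [[0, 0, 2], [0.163, -0.135, 0.007], 0.5],
    [[0, 0, 3], [0.21, -0.174, 0.009], 0.5],
    [[0, 0, 4], [0.257, -0.213, 0.011], 0.5],
    [[0, 0, 5], [0.304, -0.252, 0.013], 0.5],
    [[0, 0, 5], [0.35, -0.29, 0.015], 0.5]
  ]
}}

```text
time_s: 1.1
tool_pos: [0.4502, -0.2603, 0.2888]
eef_rot: [-3.123, -0.341, 0.0]
force: [0.8, -0.0, -0.7]
width: 0.0428
grasp_force: 0.0
```

```bash
python3 - <<'E'
from h import *
s=monitor.observe();print(s["joint_positions"],s["tool_pos"],Ro.from_rotvec(s["eef_rot"]).as_matrix().round(3).tolist(),rel([.605,-.022,.28]))
E
```

```text
[ 0.45371258  0.36171743 -0.02710523  1.86425966  0.01210164  0.91587963
 -0.93242955] [ 0.45017449 -0.26034446  0.28877272] [[0.976, 0.216, -0.0], [0.216, -0.976, 0.0], [-0.0, -0.0, -1.0]] [ 0.2026 -0.1993  0.0088]
```

Request:
{"op": "step_arm", "data": {
  "targets": [
    [[0, 0, 0], [0.035, -0.035, 0.002], 0.5],
    [[0, 0, 1], [0.075, -0.075, 0.004], 0.5],
    [[0, 0, 1], [0.115, -0.115, 0.006], 0.5],
    [[0, 0, 1], [0.155, -0.155, 0.008], 0.5],
    [[0, 0, 2], [0.185, -0.18, 0.009], 0.5],
    [[0, 0, 2], [0.203, -0.199, 0.009], 0.5],
    [[0, 0, 2], [0.203, -0.199, 0.009], 0.5],
    [[0, 0, 2], [0.203, -0.199, 0.009], 0.5]
  ]
}}

```text
time_s: 2.1
tool_pos: [0.6042, -0.025, 0.2796]
eef_rot: [3.128, 0.285, -0.002]
force: [0.1, 0.5, -0.6]
width: 0.0428
grasp_force: 0.0
```

```bash
python3 - <<'E'
from h import *
import cv2,json
s=monitor.observe();c=optics.calibration("wrist");im=optics.capture("wrist")
json.dump({k:np.array(c[k]).tolist() for k in("intrinsics","R","t")},open("w1.json","w"))
print(s["tool_pos"],s["eef_rot"],c["R"].round(3).tolist(),s["joint_positions"])
cv2.imwrite("pics/w1.png",im[:,:,::-1])
E
```

```text
[ 0.60420299 -0.02495666  0.27957377] [ 3.12799790e+00  2.85454919e-01 -1.59275544e-03] [[0.18, -0.984, 0.001], [-0.937, -0.171, 0.303], [-0.298, -0.056, -0.953]] [ 0.00167203  0.4913317  -0.05919174  1.66374842  0.03418642  0.98849944
 -1.45814929]
```

View pics/w1.png

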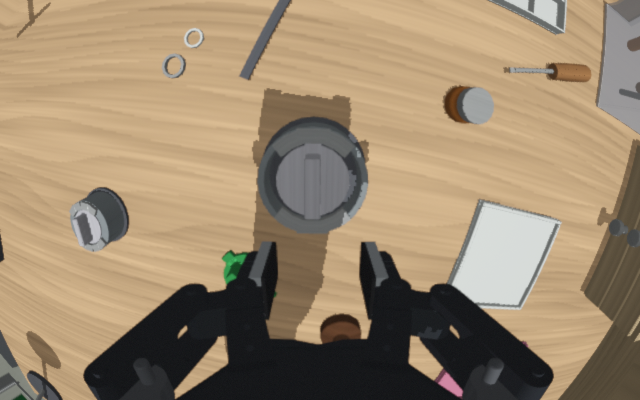

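The wrist view shows the big pot centred at about (313,174), with its bar running almost vertically from (312,145) to (313,218). The small pot at (98,222) and the green decoy at (235,268) are both clear of it. I'll enlarge.

```bash
python3 - <<'E'
import cv2
a=cv2.imread("pics/w1.png")[110:240,250:376]
a=cv2.convertScaleAbs(a,alpha=1.6)
cv2.imwrite("pics/w1c.png",cv2.resize(a,None,fx=4.5,fy=4.5,interpolation=cv2.INTER_CUBIC))
E
```

```text
(no output)
```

View pics/w1c.png

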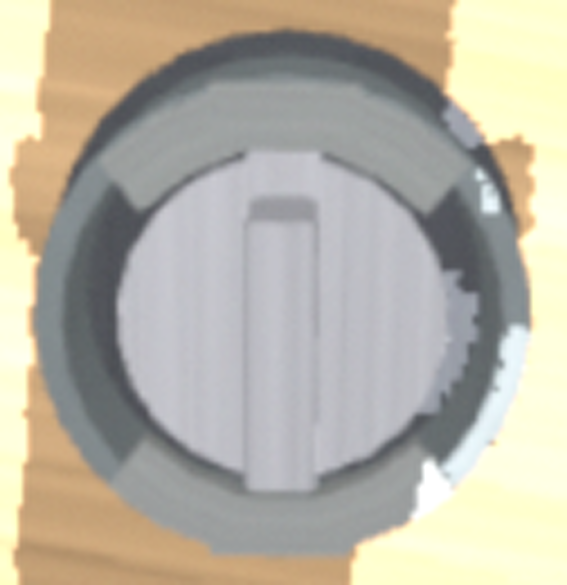

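```bash
cat >> h.py <<'E'
def fray(c,uv,z):
    K=np.array(c["intrinsics"]);R=np.array(c["R"]);t=np.array(c["t"])
    d=(np.array(uv)-K[:2,2])/K[0,0];r=np.linalg.norm(d);v=np.r_[d/r*np.sin(r),np.cos(r)]
    d=R.T@v;o=-R.T@t
    return (o+d*(z-o[2])/d[2])[:2]
E
python3 - <<'E'
from h import *
import json
c=json.load(open("w1.json"))
P=lambda u,v,z:fray(c,(250+(u+.5)/4.5-.5,110+(v+.5)/4.5-.5),z)
q=[P(*a,.09) for a in [(247,219),(316,219),(246,491),(317,491)]]
print(np.round(q,4),np.mean(q,0)); d=(q[0]+q[1]-q[2]-q[3])/2;print(np.linalg.norm(d),np.degrees(np.arctan2(d[1],d[0])))
e=P(282,200,.06)-P(282,480,.06)
print("disc",P(117,320,.06),P(446,320,.06),(P(117,320,.06)+P(446,320,.06))/2)
print(rel([*np.mean(q,0),.136]))
s=monitor.observe();R=Ro.from_rotvec(s["eef_rot"]).as_matrix();print(np.degrees(np.arctan2(R[1,0],R[0,0])),R.round(4))
for n,a in [("tl",(480,201)),("tr",(559,220)),("bl",(451,290)),("br",(521,307))]: print(n,fray(c,a,.014))
E
```

```text
[[ 0.6318 -0.0096]
 [ 0.6341 -0.0224]
 [ 0.5776 -0.0187]
 [ 0.5801 -0.0326]] [ 0.60590286 -0.02083733]
0.054960163816855735 10.074933077244987
disc [0.5994177 0.0145289] [ 0.61211237 -0.0550994 ] [ 0.60576503 -0.02028525]
[ 0.0027 -0.0042  0.1437]
10.387399998786512 [[ 9.836e-01  1.803e-01 -8.000e-04]
 [ 1.803e-01 -9.836e-01 -7.000e-04]
 [-9.000e-04  6.000e-04 -1.000e+00]]
tl [ 0.60746786 -0.23289068]
tr [ 0.6050793  -0.39062066]
bl [ 0.47504999 -0.23937121]
br [ 0.44979068 -0.392422  ]
```

Request:
{"op": "step_arm", "data": {
  "targets": [
    [[0, 0, 0], [0.001, -0.002, 0.02], 0.5],
    [[0, 0, 0], [0.003, -0.004, 0.05], 0.5],
    [[0, 0, 0], [0.003, -0.004, 0.085], 0.5],
    [[0, 0, 0], [0.003, -0.004, 0.11], 0.5],
    [[0, 0, 0], [0.003, -0.004, 0.128], 0.5],
    [[0, 0, 0], [0.003, -0.004, 0.138], 0.5],
    [[0, 0, 0], [0.003, -0.004, 0.142], 0.5],
    [[0, 0, 0], [0.003, -0.004, 0.142], 0.5]
  ]
}}

```text
time_s: 3.15
tool_pos: [0.607, -0.0199, 0.1383]
eef_rot: [3.128, 0.286, 0.001]
force: [0.8, 0.0, -0.6]
width: 0.0424
grasp_force: 0.0
```

Request:
{"op": "step_arm", "data": {
  "targets": [
    [[0, 0, 0], [0, 0, 0], 0.3],
    [[0, 0, 0], [0, 0, 0], 0.2],
    [[0, 0, 0], [0, 0, 0], 0.1],
    [[0, 0, 0], [0, 0, 0], 0.0],
    [[0, 0, 0], [0, 0, 0], 0.0],
    [[0, 0, 0], [0, 0, 0], 0.0],
    [[0, 0, 0], [0, 0, 0], 0.0],
    [[0, 0, 0], [0, 0, 0], 0.0]
  ]
}}

```text
time_s: 4.15
tool_pos: [0.6071, -0.0195, 0.1386]
eef_rot: [-3.128, -0.287, -0.001]
force: [-1.2, 0.8, 5.3]
width: 0.013
grasp_force: 59.9
```

Request:
{"op": "step_arm", "data": {
  "targets": [
    [[0, 0, 0], [0, 0, 0.002], 0.0],
    [[0, 0, 0], [0, 0, 0.004], 0.0],
    [[0, 0, 0], [0, 0, 0.006], 0.0],
    [[0, 0, 0], [0, 0, 0.008], 0.0],
    [[0, 0, 0], [0, 0, 0.01], 0.0],
    [[0, 0, 0], [0, 0, 0.011], 0.0],
    [[0, 0, 0], [0, 0, 0.012], 0.0],
    [[0, 0, 0], [0, 0, 0.012], 0.0]
  ]
}}

```text
time_s: 5.15
tool_pos: [0.6071, -0.0194, 0.127]
eef_rot: [-3.128, -0.287, -0.002]
force: [-3.3, 0.6, 10.9]
width: 0.0131
grasp_force: 60.6
```

Request:
{"op": "step_arm", "data": {
  "targets": [
    [[0, 0, -4], [0, 0, 0], 0.0],
    [[0, 0, -9], [0, 0, 0], 0.0],
    [[0, 0, -15], [0, 0, 0], 0.0],
    [[0, 0, -21], [0, 0, 0], 0.0],
    [[0, 0, -27], [0, 0, 0], 0.0],
    [[0, 0, -33], [0, 0, 0], 0.0],
    [[0, 0, -39], [0, 0, 0], 0.0],
    [[0, 0, -45], [0, 0, 0], 0.0]
  ]
}}

```text
time_s: 6.15
tool_pos: [0.6081, -0.0192, 0.1274]
eef_rot: [2.777, 1.466, 0.005]
force: [-0.8, 1.5, 11.9]
width: 0.0128
grasp_force: 60.6
```

Request:
{"op": "step_arm", "data": {
  "targets": [
    [[0, 0, -6], [0, 0, 0], 0.0],
    [[0, 0, -12], [0, 0, 0], 0.0],
    [[0, 0, -18], [0, 0, 0], 0.0],
    [[0, 0, -25], [0, 0, 0], 0.0],
    [[0, 0, -32], [0, 0, 0], 0.0],
    [[0, 0, -40], [0, 0, 0], 0.0],
    [[0, 0, -45], [0, 0, 0], 0.0],
    [[0, 0, -45], [0, 0, 0], 0.0]
  ]
}}

```text
time_s: 7.15
tool_pos: [0.607, -0.018, 0.127]
eef_rot: [-2.007, -2.417, -0.003]
force: [-3.9, 4.4, 10.7]
width: 0.0128
grasp_force: 60.6
```

```bash
python3 - <<'E'
from h import *
s=monitor.observe();R=Ro.from_rotvec(s["eef_rot"]).as_matrix();print(np.degrees(np.arctan2(R[1,0],R[0,0])),R.round(4),s["tool_pos"],s["force"],s["wrist_torque"],s["joint_positions"])
E
```

```text
100.59457097132626 [[-1.839e-01  9.830e-01  9.000e-04]
 [ 9.830e-01  1.839e-01  1.900e-03]
 [ 1.700e-03  1.200e-03 -1.000e+00]] [ 0.60696117 -0.01795477  0.12702522] [-3.92513201  4.43103201 10.69935085] [1.014459   0.91797992 0.03310705] [ 0.26449844  0.71282451 -0.50271858  1.79945944  0.47704647  0.75132392
 -0.30555282]
```

Request:
{"op": "step_arm", "data": {
  "targets": [
    [[0, 0, 0], [0, 0, -0.003], 0.0],
    [[0, 0, 0], [0, 0, -0.007], 0.0],
    [[0, 0, 0], [0, 0, -0.012], 0.0],
    [[0, 0, 0], [0, 0, -0.018], 0.0],
    [[0, 0, 0], [0, 0, -0.026], 0.0],
    [[0, 0, 0], [0, 0, -0.036], 0.0],
    [[0, 0, 0], [0, 0, -0.048], 0.0],
    [[0, 0, 0], [0, 0, -0.06], 0.0]
  ]
}}

```text
time_s: 8.15
tool_pos: [0.607, -0.0197, 0.1872]
eef_rot: [2.009, 2.414, 0.001]
force: [-0.2, 0.6, -2.0]
width: 0.0129
grasp_force: 60.7
```

Request:
{"op": "step_arm", "data": {
  "targets": [
    [[0, 0, 0], [0, 0, -0.015], 0.0],
    [[0, 0, 0], [0, 0, -0.03], 0.0],
    [[0, 0, 0], [0, 0, -0.045], 0.0],
    [[0, 0, 0], [0, 0, -0.06], 0.0],
    [[0, 0, 0], [0, 0, -0.075], 0.0],
    [[0, 0, 0], [0, 0, -0.085], 0.0],
    [[0, 0, 0], [0, 0, -0.09], 0.0],
    [[0, 0, 0], [0, 0, -0.09], 0.0]
  ]
}}

```text
time_s: 9.15
tool_pos: [0.6069, -0.0197, 0.276]
eef_rot: [2.01, 2.415, 0.0]
force: [0.9, 0.7, -1.2]
width: 0.0127
grasp_force: 60.7
```

```bash
python3 - <<'E'
from h import *
import cv2
s=monitor.observe();print(s["tool_pos"],s["force"],s["width"],s["joint_positions"],rel([.525,-.315,.2]))
w=optics.capture("wrist");a=optics.capture("top")[90:240,240:480];
a=cv2.resize(a,(640,400),interpolation=cv2.INTER_CUBIC)
cv2.imwrite("pics/l1.png",cv2.resize(np.hstack([w,a]),(800,250))[:,:,::-1])
E
```

```text
[ 0.6069246  -0.0196776   0.27598435] [ 0.8986408   0.7280397  -1.20797944] 0.012741382873672392 [ 0.32639208  0.5466792  -0.59114957  1.64975419  0.34066161  1.04977259
 -0.18635488] [-0.2755 -0.1342  0.076 ]
```

View pics/l1.png

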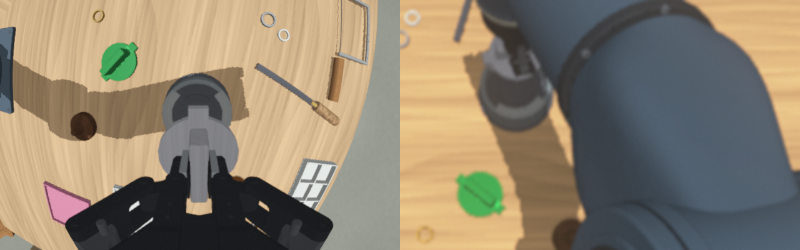

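Request:
{"op": "step_arm", "data": {
  "targets": [
    [[0, 0, 0], [-0.015, -0.007, 0.0], 0.0],
    [[0, 0, 0], [-0.05, -0.024, 0.005], 0.0],
    [[0, 0, 0], [-0.09, -0.044, 0.01], 0.0],
    [[0, 0, 0], [-0.135, -0.066, 0.02], 0.0],
    [[0, 0, 0], [-0.18, -0.088, 0.035], 0.0],
    [[0, 0, 0], [-0.22, -0.107, 0.05], 0.0],
    [[0, 0, 0], [-0.255, -0.124, 0.065], 0.0],
    [[0, 0, 0], [-0.275, -0.134, 0.076], 0.0]
  ]
}}

```text
time_s: 10.25
tool_pos: [0.5231, -0.3176, 0.1987]
eef_rot: [-2.013, -2.41, 0.002]
force: [-0.2, 1.1, -2.2]
width: 0.0128
grasp_force: 60.7
```

```bash
python3 - <<'E'
from h import *
import cv2
s=monitor.observe();print(s["tool_pos"],s["dq"].round(3) if hasattr(s["dq"],"round") else s["dq"],Ro.from_rotvec(s["eef_rot"]).as_matrix().round(4).tolist(),s["force"],s["width"],s["joint_positions"],rel([.525,-.315,.1]))
w=optics.capture("wrist");a=optics.capture("scene")[190:350,170:426]
a=cv2.resize(a,(640,400),interpolation=cv2.INTER_CUBIC)
cv2.imwrite("pics/l2.png",cv2.resize(np.hstack([w,a]),(800,250))[:,:,::-1])
E
```

```text
[ 0.52307494 -0.31760177  0.19870069] [ 0.208  0.143  0.022 -0.027  0.079 -0.116  0.213] [[-0.1782, 0.984, -0.0018], [0.984, 0.1782, -0.0004], [-0.0001, -0.0018, -1.0]] [-0.1819681   1.1324437  -2.18668463] 0.01275786973336224 [ 0.8077847   0.63210647 -0.54723689  1.72502747  0.40438769  0.90057997
  0.26974217] [0.0022 0.0025 0.0987]
```

View pics/l2.png

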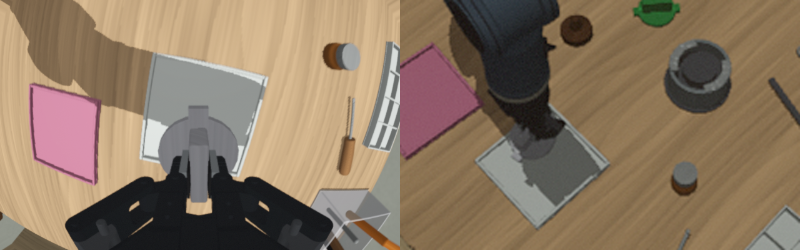

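The cover hangs over the white tray and the pot is open behind it, so I'll lower it.

Request:
{"op": "step_arm", "data": {
  "targets": [
    [[0, 0, 0], [0.002, 0.002, 0.01], 0.0],
    [[0, 0, 0], [0.002, 0.002, 0.03], 0.0],
    [[0, 0, 0], [0.002, 0.002, 0.05], 0.0],
    [[0, 0, 0], [0.002, 0.002, 0.07], 0.0],
    [[0, 0, 0], [0.002, 0.002, 0.083], 0.0],
    [[0, 0, 0], [0.002, 0.002, 0.092], 0.0],
    [[0, 0, 0], [0.002, 0.002, 0.097], 0.0],
    [[0, 0, 0], [0.002, 0.002, 0.097], 0.0]
  ]
}}

```text
time_s: 11.35
tool_pos: [0.5268, -0.3119, 0.1029]
eef_rot: [-2.009, -2.415, -0.0]
force: [-0.6, -0.4, -1.4]
width: 0.0127
grasp_force: 60.8
```

Request:
{"op": "step_arm", "data": {
  "targets": [
    [[0, 0, 0], [0, 0, 0.001], 0.0],
    [[0, 0, 0], [0, 0, 0.002], 0.0],
    [[0, 0, 0], [0, 0, 0.003], 0.0],
    [[0, 0, 0], [0, 0, 0.004], 0.0],
    [[0, 0, 0], [0, 0, 0.005], 0.0],
    [[0, 0, 0], [0, 0, 0.006], 0.0],
    [[0, 0, 0], [0, 0, 0.006], 0.0],
    [[0, 0, 0], [0, 0, 0.006], 0.0]
  ]
}}

```text
time_s: 12.35
tool_pos: [0.5268, -0.3119, 0.0975]
eef_rot: [2.009, 2.415, -0.0]
force: [-2.2, 2.1, 6.9]
width: 0.013
grasp_force: 62.1
```

Request:
{"op": "step_arm", "data": {
  "targets": [
    [[0, 0, 0], [0, 0, 0.0005], 0.0],
    [[0, 0, 0], [0, 0, 0.001], 0.0],
    [[0, 0, 0], [0, 0, 0.001], 0.0],
    [[0, 0, 0], [0, 0, 0.001], 0.0],
    [[0, 0, 0], [0, 0, 0.001], 0.0],
    [[0, 0, 0], [0, 0, 0.001], 0.0],
    [[0, 0, 0], [0, 0, 0.001], 0.0],
    [[0, 0, 0], [0, 0, 0.001], 0.0]
  ]
}}

```text
time_s: 13.35
tool_pos: [0.5269, -0.3116, 0.0971]
eef_rot: [2.009, 2.415, -0.0]
force: [-4.3, 3.4, 12.8]
width: 0.0125
grasp_force: 62.9
```

```bash
python3 - <<'E'
from h import *
import cv2
s=monitor.observe();print(s["tool_pos"],s["force"],s["wrist_torque"])
w=optics.capture("wrist")[120:370,190:450];a=optics.capture("scene")[230:330,210:314]
r=lambda i:cv2.resize(i,(400,385),interpolation=cv2.INTER_CUBIC)
cv2.imwrite("pics/l3.png",cv2.convertScaleAbs(np.hstack([r(w),r(a)]),alpha=1.4)[:,:,::-1])
E
```

```text
[ 0.52685544 -0.31164038  0.09708839] [-4.34690373  3.4229945  12.81880403] [ 0.24088809  0.81990756 -0.13177554]
```

View pics/l3.png

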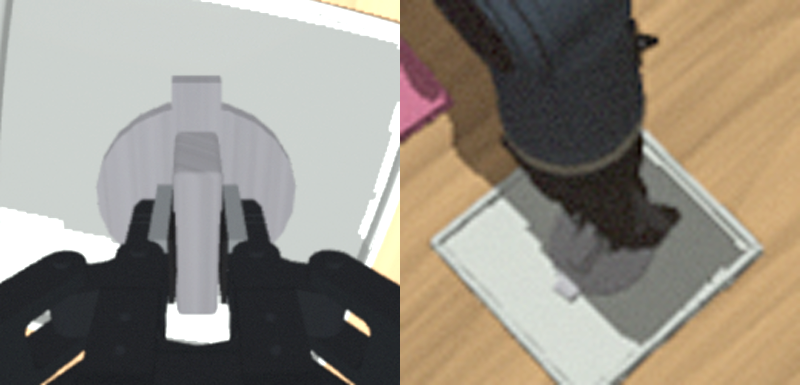

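```bash
python3 - <<'E'
from h import *
from scipy.optimize import least_squares
c=optics.calibration("wrist");K=np.array(c["intrinsics"]);s=monitor.observe();R=Ro.from_rotvec(s["eef_rot"]).as_matrix()
def proj(X):
    p=c["R"]@X+c["t"];n=np.hypot(*p[:2]);th=np.arctan2(n,p[2]);return K[:2,2]+K[0,0]*th*p[:2]/n
# cover frame: x along tool x, y -tool y, z up ; params dx,dz,tilt about y
pts={"eartipL":((.044,.008,.008),(172,82)),"eartipR":((.044,-.008,.008),(222,82)),"farbotL":((.028,.007,.008),(176,134)),"farbotR":((.028,-.007,.008),(218,134)),
"fartopL":((.028,.007,.038),(174,170)),"fartopR":((.028,-.007,.038),(221,170)),"neartopL":((-.028,.007,.038),(177,312)),"neartopR":((-.028,-.007,.038),(217,312))}
B=R@np.diag([1,-1,-1])
def f(q,show=0):
    T=B@Ro.from_rotvec([0,q[2],0]).as_matrix();o=np.array([*s["tool_pos"][:2],0])+B@[q[0],q[3],q[1]]
    e=[]
    for k,(P,m) in pts.items():
        u=proj(o+T@P);m=np.array([190+(m[0]+.5)/1.538-.5,120+(m[1]+.5)/1.54-.5]);e.append(u-m)
    return np.ravel(e)
for fix in (0,1):
    r=least_squares(lambda q:f(q if not fix else [q[0],.005,0,q[3]]),[0,.005,0,0]);print(r.x.round(4),np.degrees(r.x[2]),r.cost,r.fun.round(1))
E
```

```text
[-0.0046  0.0027 -0.0563 -0.0006] -3.2236622522526734 12.418362304531469 [ 0.6  2.1 -0.5  2.   0.4 -2.6 -0.3 -2.6 -0.9  0.   0.5  0.  -0.   0.5
  0.4  0.5]
[-0.0052  0.015   0.     -0.0006] 0.0 27.42775128387688 [ 0.6  2.2 -0.5  2.2  0.4 -1.9 -0.3 -1.9 -1.1 -2.5  0.6 -2.5 -0.3  3.4
  0.7  3.3]
```

Request:
{"op": "step_arm", "data": {
  "targets": [
    [[0, 0, 0], [0, 0, 0.0003], 0.0],
    [[0, 0, 0], [0, 0, 0.0006], 0.0],
    [[0, 0, 0], [0, 0, 0.0009], 0.0],
    [[0, 0, 0], [0, 0, 0.0012], 0.0],
    [[0, 0, 0], [0, 0, 0.0012], 0.0],
    [[0, 0, 0], [0, 0, 0.0012], 0.0],
    [[0, 0, 0], [0, 0, 0.0012], 0.0],
    [[0, 0, 0], [0, 0, 0.0012], 0.0]
  ]
}}

```text
time_s: 14.45
tool_pos: [0.5267, -0.3112, 0.0962]
eef_rot: [2.009, 2.415, 0.0]
force: [-6.2, 5.7, 17.8]
width: 0.0126
grasp_force: 63.6
```

```bash
python3 - <<'E'
from h import *
s=monitor.observe();print(s["tool_pos"],s["force"],s["wrist_torque"])
E
```

```text
[ 0.52674951 -0.31116006  0.09623817] [-6.23975298  5.69304662 17.81768953] [ 0.50419487  1.20944569 -0.16257932]
```

Request:
{"op": "step_arm", "data": {
  "targets": [
    [[0, 0, 0], [0, 0, 0.0005], 0.0],
    [[0, 0, 0], [0, 0, 0.001], 0.0],
    [[0, 0, 0], [0, 0, 0.0015], 0.0],
    [[0, 0, 0], [0, 0, 0.0015], 0.0],
    [[0, 0, 0], [0, 0, 0.0015], 0.0],
    [[0, 0, 0], [0, 0, 0.0015], 0.0],
    [[0, 0, 0], [0, 0, 0.0015], 0.0],
    [[0, 0, 0], [0, 0, 0.0015], 0.0]
  ]
}}

```text
time_s: 15.45
tool_pos: [0.5269, -0.3106, 0.0949]
eef_rot: [-2.008, -2.416, -0.001]
force: [-6.2, 7.7, 20.7]
width: 0.0129
grasp_force: 64.2
```

```bash
python3 - <<'E'
from h import *
import cv2
s=monitor.observe();print(s["tool_pos"],s["force"],s["wrist_torque"])
w=optics.capture("wrist")[160:340,250:390]
cv2.imwrite("pics/l4.png",cv2.convertScaleAbs(cv2.resize(w,None,fx=3.3,fy=3.3,interpolation=cv2.INTER_CUBIC),alpha=1.4)[:,:,::-1])
E
```

```text
[ 0.52688393 -0.31055772  0.09490039] [-6.23737027  7.65014161 20.69710926] [ 0.94290849  1.34747276 -0.20353547]
```

View pics/l4.png

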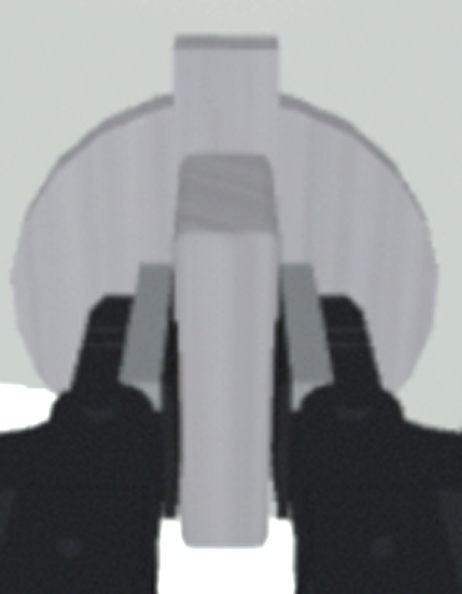

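```bash
python3 - <<'E'
from h import *
from scipy.optimize import least_squares
c=optics.calibration("wrist");K=np.array(c["intrinsics"]);s=monitor.observe();R=Ro.from_rotvec(s["eef_rot"]).as_matrix()
def proj(X):
    p=c["R"]@X+c["t"];n=np.hypot(*p[:2]);th=np.arctan2(n,p[2]);return K[:2,2]+K[0,0]*th*p[:2]/n
pts=[((.044,.008,.008),(175,49)),((.044,-.008,.008),(278,49)),((.044,.008,0),(175,37)),((.044,-.008,0),(278,37)),((.028,.007,.008),(179,157)),((.028,-.007,.008),(271,157)),
((.028,.007,.038),(176,232)),((.028,-.007,.038),(279,232)),((-.028,.007,.038),(183,545)),((-.028,-.007,.038),(268,545))]
B=R@np.diag([1,-1,-1])
def f(q):
    T=B@Ro.from_rotvec([q[4],q[2],0]).as_matrix();o=np.array([*s["tool_pos"][:2],0])+B@[q[0],q[3],q[1]]
    return np.ravel([proj(o+T@P)-np.array([250+(m[0]+.5)/3.3-.5,160+(m[1]+.5)/3.3-.5]) for P,m in pts])
for fix in (0,1):
    r=least_squares(lambda q:f(q if not fix else [q[0],q[1],0,q[3],q[4]]),[0,.005,0,0,0]);print(r.x.round(4),np.degrees(r.x[[2,4]]),r.cost,r.fun.round(1).reshape(-1,2).tolist())
E
```

```text
[-0.0047  0.0023 -0.0351 -0.0007  0.0002] [-2.0088055  0.0104719] 8.01141012496905 [[-0.3, 1.1], [0.1, 1.0], [0.4, 0.6], [-0.7, 0.6], [0.9, -2.2], [-0.2, -2.2], [-0.9, 0.2], [0.2, 0.1], [-0.2, 0.4], [0.8, 0.3]]
[-0.0055  0.0025  0.0699 -0.0007 -0.    ] [ 4.00409626e+00 -1.40246252e-03] 13.089584947494412 [[-0.2, 1.4], [-0.1, 1.3], [0.5, 1.4], [-0.8, 1.4], [1.0, -1.8], [-0.3, -1.8], [-0.8, -1.7], [0.2, -1.7], [-0.3, 1.2], [0.9, 1.1]]
```

Request:
{"op": "step_arm", "data": {
  "targets": [
    [[0, 0, 0], [0, 0, 0.0005], 0.0],
    [[0, 0, 0], [0, 0, 0.001], 0.0],
    [[0, 0, 0], [0, 0, 0.0015], 0.0],
    [[0, 0, 0], [0, 0, 0.0015], 0.0],
    [[0, 0, 0], [0, 0, 0.0015], 0.0],
    [[0, 0, 0], [0, 0, 0.0015], 0.0],
    [[0, 0, 0], [0, 0, 0.0015], 0.0],
    [[0, 0, 0], [0, 0, 0.0015], 0.0]
  ]
}}

```text
time_s: 16.5
tool_pos: [0.527, -0.31, 0.0934]
eef_rot: [-2.007, -2.416, -0.002]
force: [-5.7, 10.0, 20.8]
width: 0.0127
grasp_force: 64.8
```

Request:
{"op": "step_arm", "data": {
  "targets": [
    [[0, 0, 0], [0, 0, 0.0004], 0.0],
    [[0, 0, 0], [0, 0, 0.0008], 0.0],
    [[0, 0, 0], [0, 0, 0.0012], 0.0],
    [[0, 0, 0], [0, 0, 0.0012], 0.0],
    [[0, 0, 0], [0, 0, 0.0012], 0.0],
    [[0, 0, 0], [0, 0, 0.0012], 0.0],
    [[0, 0, 0], [0, 0, 0.0012], 0.0],
    [[0, 0, 0], [0, 0, 0.0012], 0.0]
  ]
}}

```text
time_s: 17.5
tool_pos: [0.527, -0.3098, 0.093]
eef_rot: [-2.007, -2.417, -0.001]
force: [-8.5, 11.8, 29.6]
width: 0.0129
grasp_force: 66.1
```

```bash
python3 - <<'E'
from h import *
import cv2
s=monitor.observe();print(s["tool_pos"],s["force"],s["wrist_torque"])
w=optics.capture("wrist")[160:340,250:390]
cv2.imwrite("pics/l5.png",cv2.convertScaleAbs(cv2.resize(w,None,fx=3.3,fy=3.3,interpolation=cv2.INTER_CUBIC),alpha=1.4)[:,:,::-1])
E
```

```text
[ 0.52703891 -0.30982652  0.09299496] [-8.50500383 11.8355123  29.57034602] [ 1.59201401  1.85761067 -0.11751161]
```

View pics/l5.png

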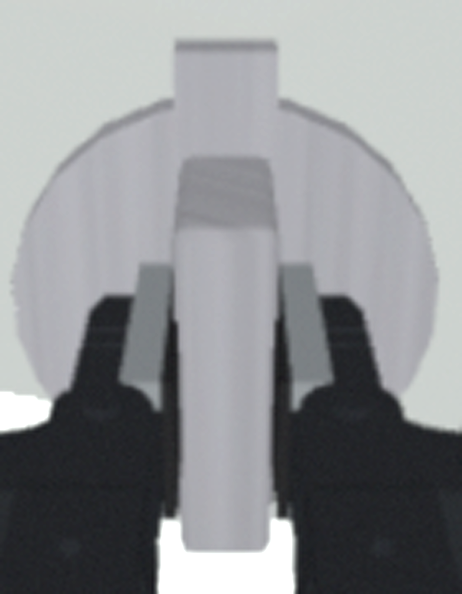

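Force now climbs steeply with almost no travel, so the disc lies flat: ear edge near y=45 and bar end face 157–228 in the crop. I'll relieve the load, then release.

Request:
{"op": "step_arm", "data": {
  "targets": [
    [[0, 0, 0], [0, 0, -0.0005], 0.0],
    [[0, 0, 0], [0, 0, -0.001], 0.0],
    [[0, 0, 0], [0, 0, -0.0015], 0.0],
    [[0, 0, 0], [0, 0, -0.002], 0.0],
    [[0, 0, 0], [0, 0, -0.002], 0.0],
    [[0, 0, 0], [0, 0, -0.002], 0.0],
    [[0, 0, 0], [0, 0, -0.002], 0.0],
    [[0, 0, 0], [0, 0, -0.002], 0.0]
  ]
}}

```text
time_s: 18.55
tool_pos: [0.5273, -0.3107, 0.0934]
eef_rot: [2.008, 2.416, 0.002]
force: [-3.2, 6.1, 8.5]
width: 0.0124
grasp_force: 62.9
```

Request:
{"op": "step_arm", "data": {
  "targets": [
    [[0, 0, 0], [0, 0, 0], 0.17],
    [[0, 0, 0], [0, 0, 0], 0.2],
    [[0, 0, 0], [0, 0, 0], 0.25],
    [[0, 0, 0], [0, 0, 0], 0.3],
    [[0, 0, 0], [0, 0, 0], 0.35],
    [[0, 0, 0], [0, 0, 0], 0.4],
    [[0, 0, 0], [0, 0, 0], 0.4],
    [[0, 0, 0], [0, 0, 0], 0.4]
  ]
}}

```text
time_s: 19.55
tool_pos: [0.5267, -0.3121, 0.0925]
eef_rot: [-2.01, -2.415, 0.0]
force: [0.4, -0.5, -0.1]
width: 0.034
grasp_force: 0.0
```

Request:
{"op": "step_arm", "data": {
  "targets": [
    [[0, 0, 0], [0, 0, -0.005], 0.4],
    [[0, 0, 0], [0, 0, -0.015], 0.4],
    [[0, 0, 0], [0, 0, -0.03], 0.4],
    [[0, 0, 0], [0, 0, -0.05], 0.4],
    [[0, 0, 0], [0, 0, -0.08], 0.4],
    [[0, 0, 0], [0, 0, -0.11], 0.4],
    [[0, 0, 0], [0, 0, -0.14], 0.4],
    [[0, 0, 0], [0, 0, -0.15], 0.4]
  ]
}}

```text
time_s: 20.55
tool_pos: [0.5273, -0.3122, 0.2453]
eef_rot: [2.007, 2.412, 0.001]
force: [0.2, 0.8, -0.6]
width: 0.0339
grasp_force: 0.0
```

```bash
python3 - <<'E'
from h import *
import cv2
c=optics.calibration("wrist");w=optics.capture("wrist")
# numeric check: cover is grey-violet, darker than tray: coarse luminance map around the cover, and position by threshold
K=np.array(c["intrinsics"])
def proj(X):
    p=c["R"]@X+c["t"];n=np.hypot(*p[:2]);th=np.arctan2(n,p[2]);return K[:2,2]+K[0,0]*th*p[:2]/n
print(proj(np.array([.527,-.314,.01])),proj(np.array([.527,-.27,.01])))
x,y=proj(np.array([.527,-.30,.01])).astype(int)
b=(w[:,:,2].astype(int)-w[:,:,1])
print(x,y);print(b[y-90:y+60:5,x-80:x+80:5])
E
```

```text
[315.96147819 178.1604279 ] [323.99018386 135.66393173]
318 164
[[-39 -39 -41 -39 -40 -39 -40 -37 -40 -40 -38 -37 -38 -39 -38 -38 -39 -37
  -39 -39 -40 -40 -39 -40 -39 -41 -40 -40 -40 -39 -39 -40]
 [-26 -27 -37 -36 -38 -39 -40 -38 -40 -38 -37 -37 -36 -38 -39 -38 -38 -36
  -39 -39 -40 -39 -39 -39 -39 -40 -39 -40 -39 -40 -40 -39]
 [-26 -27 -28 -26 -27 -28 -30 -39 -39 -38 -37 -38 -37 -38 -39 -39 -37 -36
  -39 -40 -40 -40 -39 -40 -39 -41 -39 -39 -40 -38 -41 -40]
 [-27 -28 -27 -15 -24 -27 -28 -28 -26 -32 -37 -37 -38 -38 -38 -38 -37 -37
  -40 -39 -39 -41 -40 -39 -40 -40 -39 -40 -40 -39 -40 -40]
 [-27 -28 -16  -3  -2  -2  -2  -3  -5 -16 -24 -25 -26 -36 -38 -38 -36 -38
  -40 -39 -40 -39 -40 -40 -40 -39 -39 -40 -39 -40 -40 -40]
 [-27 -27  -5  -3  -2  -3  -3  -2  -3  -3  -2  -2  -2  -4 -10 -23 -25 -30
  -39 -39 -40 -39 -39 -40 -40 -40 -39 -38 -40 -40 -40 -40]
 [-27 -27  -3  -2  -3  -2  -3  -2  -2  -2  -3  -2  -2  -3  -2  -2  -2  -2
   -3 -14 -27 -38 -40 -41 -39 -40 -38 -38 -39 -40 -40 -39]
 [-27 -27  -3  -3  -3  -3  -2  -3  -3  -3  -3  -2  -2  -2  -3  -3  -2  -3
   -2  -2  -2  -2  -3  -9 -32 -
[... 2254 characters left out ...]
3  -3  -2  -3  -3  -3  -2  -3 -39]
 [ -3  -3  -2  -3  -3  -3  -2  -3  -3  -3  -2   5   4   5   4   4   3   5
    4   4   4   4  -3  -2  -3  -3  -2  -2  -3  -2 -13 -40]
 [ -3  -3  -3  -3  -3  -2  -2  -2  -3  -3  -2  -2   5   5   5   4   4   5
    4   4   4  -2  -2  -2  -3  -3  -3  -2  -3  -2 -39 -41]
 [ -2  -2  -3  -3  -3  -3  -3  -3  -2  -2  -3  -3  -2   4   5   4   4   4
    5   1  -3  -3  -2  -2  -3  -2  -3  -2  -2  -3 -40 -40]
 [ -3  -2  -2  -3  -3  -3  -3  -3  -3  -2  -3  -3  -3  -3  -3   5   4   4
   -3  -2  -2  -2  -3  -3  -3  -2  -3  -3  -2 -10 -40 -40]
 [ -3  -3  -3  -3  -2  -3  -3  -3  -3  -4  -3  -3  -3  -3  -3   5   4   5
   -2  -3  -3  -3  -3  -3  -3  -3  -3  -3  -3 -25 -39 -39]]
```

The colour map shows the disc and both ears lying symmetric inside the tray, with clear floor all round. The gripper is well clear.

```bash
python3 -c "
from rig import job
print(job.sign_off())"
```

```text
the job is handed in; nothing more can be done
None
```

I opened the large pot and set its cover flat, bar upwards, in the white tray, keeping clear of the small pot; the job was handed in at about 21 s, and the hand-in call gave no verdict.

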